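Clamp a glass plate for drilling with a slip-clutch thumbscrew

ROBOT

A 6-joint arm with a two-finger parallel gripper is mounted at the origin on the work surface. World frame = base frame: x ahead of the robot, y to its left, z up, the work surface at z = 0. Lengths are in m, angles in rad, forces in N, time in s.
With the tool pointing down it reaches from about 0.35 to 0.8 m from the base axis. Payload 7.3 kg.
Tool frame: the origin (TCP) lies between the finger pads; the fingertips stand 8 mm ahead of it and the grasp point (between the pads) lies 11 mm behind it; z points along the fingers, y is the direction in which the jaws open and shut (so a half turn about z gives the same grasp; the last joint's range is limited). The gripper opens to 85 mm and grips with 20 to 120 N. Pads are 22 mm wide; open, the fingers measure 114 mm over their backs; the gripper's body (76 mm by 85 mm) begins 54 mm behind the grasp point. The pads swing forward as they close: fully open they stand 13 mm farther back than shut.
Start: joints at [1.198, 0.342, 1.524, -0, 1.275, -0.146], TCP at [0.118, 0.512, 0.239] pointing down, gripper open.
Joint ranges: [-2.53, 2.53], [-0.77, 2.02], [0.04, 2.7], [-1, 4.14], [0.28, 2.66], [-3.11, 3.11]. Speed limits (rad/s): [2.57, 2.57, 3.14, 3.14, 3.14, 3.14].

INTERFACE

Orientations are given as [roll, pitch, yaw] about the fixed x, y, z axes, in that order (R = Rz(yaw) Ry(pitch) Rx(roll)).
In Python, from workcell import manip gives the robot as it stands. The module is installed in compiled form; this text tells all that it offers.
- The arm moves only by the tool apply_moves, never from a script. Its argument "commands" is a list of rows, each a list of 7 numbers: the shift along the tool's x, y, z in m, then the turn, a rotation vector about the tool's x, y, z in degrees, then the opening, from 0 (shut) to 1 (fully open). A call has exactly 8 rows; each row shifts and turns the commanded pose from where the row before left it, along the tool's axes as they then stand; what a row does not reach is not made up. A row lasts 1/12 s, in which the tool goes at most 41.7 mm and 7.16 degrees, less where a joint would pass 70% of its speed; a pose out of reach is approached as far as the arm can. A call is refused whole if a number of a shift passes 0.0417 or a number of a turn 7.16, either way. A call with a gripper value outside its range is refused whole. The fingers move at their own pace and stop on an object; "squeeze" is the grip in N (left out, the last holds). Time passes only in rows, so rows that do not move let the fingers close, or fill a call up. It gives the time, the measured TCP pose, the force and the opening at its end, in the units of the state.
- manip.read_state(): the state, without advancing time (a new reading comes with each control period).
- manip.capture(name): name is "scene" or "top"; returns a dict with "img" (400x640x3 uint8, red, green, blue), "mtx" (3x3 intrinsics, pixels), "k1" (the pictures are not rectified: a ray, as slopes to the right and down, at radius r is drawn at 1 + k1 r^2 times it, then the intrinsics apply), "cam_to_world" (4x4, takes a point from camera to world coordinates). Camera axes: x right, y up, looking along -z (the intrinsics and any distortion apply to the point x, -y, -z); pixel columns grow to the right and rows downward; lengths in m; the calibration is good to about 2 mm. A picture is of the moment at which its call begins. There is no depth.
- manip.close_job(): hands the job in, once; it reports no verdict.
The state is a dict: "time_s": time; "joint_positions": joint angles; "qd": joint speeds; "tau": joint torques, N m; "eef_pos": TCP position; "tcp_rot": TCP orientation; "ft_force": force on the tool from outside, world axes, zero at the start; "ft_torque": the same for the moment, N m; "grip_width": finger opening in m.
Only numpy, scipy, OpenCV 4.12 (cv2) and the standard library are available. Lean on these libraries where they do the work, as an engineer would, in place of code of your own. Each camera call takes 0.05 s, during which the arm holds its last target.

TASK

Push the small glass plate gently along its channel until it is fully home against the end stop of the hold-down fixture. Then turn the thumbscrew on top clockwise (seen from above) to bring the foot down on the glass, and stop at the first slip of its clutch, leaving the glass clamped and the knob released. Leave the other things on the table alone.

Things in the scene. Friction and masses are not known exactly. Their poses are not given: they have to be found in the camera images.
- fixture: grey hold-down fixture, bolted down; origin on the table straight below the screw axis, z up. Base plate 150 mm wide, x -140 to +50 mm, top 16 mm up; on it a channel along x, 74 mm wide between guide strips 7 mm high, 9 mm wide (x -100 to +30 mm). A dark bridge spans the channel at x = 0: 136 mm long along y, 34 mm wide, 48 to 62 mm up; it carries the thumbscrew.
- end_stop (a point): middle of the face of the fixture's end stop (85 mm wide, 18 mm high), at x = +30 mm of the fixture, 21 mm above the table, axes as the fixture's; the glass plate's far edge must touch it.
- glass: loose glass plate 110 (x) x 70 (y) x 10 mm, 0.15 to 0.25 kg, clear with a pale green tint and white ground edges, flat in the channel, partly pulled out towards the fixture's -x; origin at the centre of its underside, axes about the fixture's. Fully home its origin is at x = -25 mm of the fixture and its near edge at x = -80 mm.
- foot: round rubber pressing foot, 26 mm across, under the bridge on the screw axis; origin at the centre of its underside. It starts some mm above the glass and goes down as the thumbscrew is turned clockwise (coarse thread; stays where it is left). Running it down takes about 0.15 N m at the bar; once it presses, the torque climbs, within about 0.2 rad, to the clutch's 0.28 N m.
- thumb_bar (a point): centre of the thumbscrew's black grip bar: upright, 36 mm long (x), 14 mm thick (y), 32 mm tall, on the screw axis, 96 mm above the table, a height it keeps. White line at its -x end. It drives the collar through a springy drag clutch (2 N m/rad) that slips at about 0.28 N m; then the torque stays level. Let go, the bar springs back up to 0.14 rad. 0.65 to 1.6 rad from start to first slip.
- collar (a point): centre of the top of the aluminium collar, 48 mm across, 68 mm above the table, under the grip bar; part of the screw below the clutch. Black line at its -x side. At the start its x axis and the bar's agree; with the bar let go, the angle between them is how far the clutch has slipped: at least 0.03 rad. Spring and slip together must not pass 0.6 rad while turning.
- core_drill: bystander: steel core drill standing upright, 32 mm across, 95 mm tall; origin under its centre
- wrench: bystander: wrench lying on the table
- bottle: bystander: white bottle 60 mm across, 160 mm tall; origin under its centre
- timber: bystander: wood block 140 x 50 x 40 mm; origin under its centre
Things that resemble listed ones, but are neither listed nor needed, are in the scene too. There is more than one size of the fixture; the job needs the largest. Leave any yellow look-alike of the glass alone.

How it is judged:
On the way, in this order (a step that is already met when the one before it is completed fails the run):
1. the glass plate is home against the end stop, before the foot bears on it (x of glass in the frame of fixture above -0.0275 m and contact force between foot and glass below 1 N), for 0.2 s.
2. the foot presses on the glass (contact force between foot and glass above 5 N), for 0.1 s.
At the end, for the whole second after the job is handed in: The glass plate is within 2.5 mm of the end stop and at rest, the foot clamps it with more than 5 N, and the clutch has slipped by 0.03 to 0.45 rad (angle between grip bar and collar) (x of glass in the frame of fixture above -0.0275 m and contact force between foot and glass above 5 N and angle between the x axis of thumb_bar and the x axis of collar, either way round between 0.03 and 0.45 rad and linear speed of glass below 0.01 m/s); the robot touches nothing.
It fails at once if the bar is turned more than 0.6 rad past the collar: slipping on and on (angle between the x axis of thumb_bar and the x axis of collar, either way round above 0.6 rad).
It fails at once if the glass is pushed or pressed by the fingers with more than 35 N (contact force between glass and the fingers above 35 N).
It fails at once if a bystander is moved by more than 30 mm (distance of any of core_drill, wrench, bottle, timber from where it was at the start of the episode above 0.03 m).
It also fails if it takes over 67 s, if anything falls off the work surface, if the arm or the gripper's body presses on something with over 40 N, if the wrist force passes 120 N, or if a joint passes its speed limit or range.

## Working session

There is one attempt and no reset: what is moved stays moved. The work goes in short steps, Python scripts to look and compute and a tool call to move; the robot and the scene stay as the last step left them, time stands still between calls to the robot, and variables do not carry over. Pictures are saved under pics/ and viewed, and the job is handed in when it is done.

Besides the shell and the picture viewer there is one more tool, called by a JSON object that holds its "op" and its "data". apply_moves: Moves the arm, as the interface text tells. Its arguments: {"type":"object","properties":{"commands":{"type":"array","items":{"type":"array","items":{"type":"number"}}},"squeeze":{"type":"number"}},"required":["commands"]}

```bash
mkdir -p pics; python3 - <<'E'
from workcell import manip
import cv2,pickle
print(manip.read_state())
for n in("scene","top"):
    c=manip.capture(n); cv2.imwrite(f"pics/{n}0.png",c["img"][:,:,::-1]); pickle.dump(c,open(f"{n}0.pkl","wb"))
    print(c["mtx"],c["k1"],c["cam_to_world"])
E
```

```text
{'time_s': 0.0, 'joint_positions': array([ 1.19799505e+00,  3.42729857e-01,  1.52503500e+00, -5.62983315e-06,
        1.27540458e+00, -1.45983217e-01]), 'qd': array([-9.28506425e-05,  6.69874359e-04,  6.82412194e-05, -1.50600686e-03,
        1.01371210e-03, -1.55974593e-04]), 'tau': array([-2.23122617e-03, -4.33686697e+01, -2.46006596e+01, -3.60199356e-04,
        8.09060497e-03,  9.11840118e-06]), 'eef_pos': array([0.11788573, 0.51118465, 0.23861598]), 'tcp_rot': array([-3.14003186e+00, -2.24040385e-04,  2.91477606e+00]), 'ft_force': array([0.27890534, 0.23575039, 0.00702211]), 'ft_torque': array([ 0.02586569, -0.04475064, -0.03563111]), 'grip_width': 0.08560089565103288}
[[371.14808315   0.         316.94972017]
 [  0.         371.14808315 199.54547691]
 [  0.           0.           1.        ]] -0.0690692974524389 [[-0.51626539 -0.52446888  0.67705423  1.12985269]
 [ 0.85639586 -0.30922545  0.41348005  0.30279305]
 [-0.00749502  0.79329188  0.60879538  0.58754948]
 [ 0.          0.          0.          1.        ]]
[[466.23248621   0.         312.71129266]
 [  0.         466.23248621 200.19135967]
 [  0.           0.           1.        ]] -0.06285645112790293 [[ 0.02729598  0.997612   -0.0634446   0.50079376]
 [-0.99959124  0.02670016 -0.01022015 -0.00304205]
 [-0.00850176  0.06369764  0.99793303  1.19894134]
 [ 0.          0.          0.          1.        ]]
```

View pics/scene0.png

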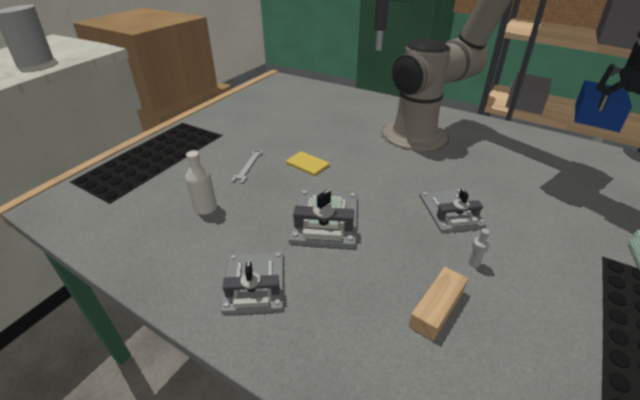

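View pics/top0.png

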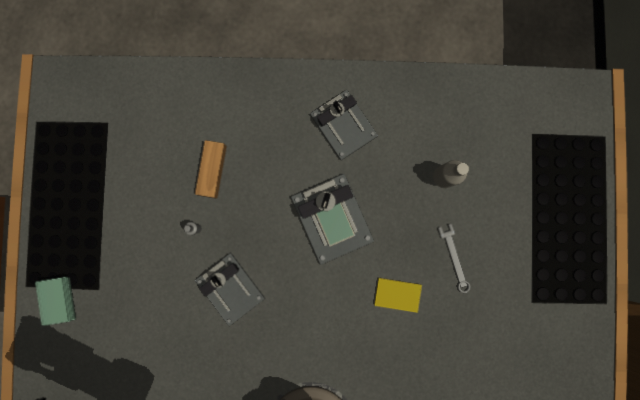

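The largest fixture is in the middle: top view around (330,215), with the glass at about (335,223). The scene view shows it at (325,220). The smaller fixtures are at top (342,122) and (230,287). I'll enlarge the target.

```bash
python3 - <<'E'
import cv2
i=cv2.imread("pics/top0.png")[165:275,275:385]; i=cv2.convertScaleAbs(i,alpha=1.6)
cv2.imwrite("pics/t0z.png",cv2.resize(i,None,fx=5.4,fy=5.4,interpolation=cv2.INTER_CUBIC))
i=cv2.imread("pics/scene0.png")[180:255,280:370]
cv2.imwrite("pics/s0z.png",cv2.resize(i,None,fx=8,fy=8,interpolation=cv2.INTER_CUBIC))
E
```

```text
(no output)
```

View pics/t0z.png

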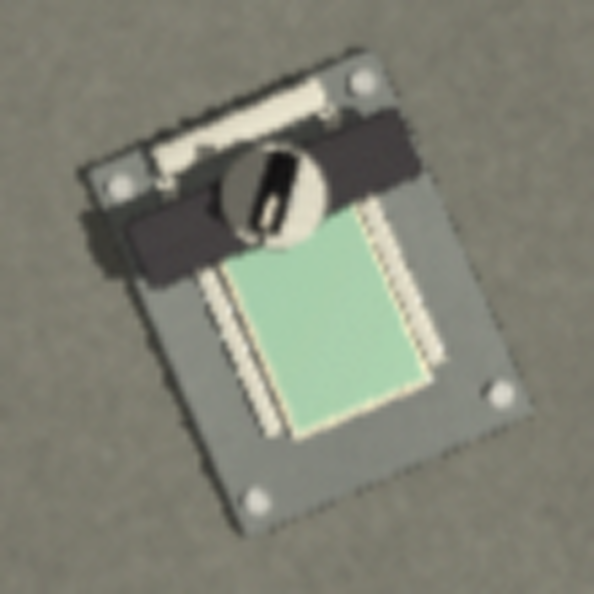

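View pics/s0z.png

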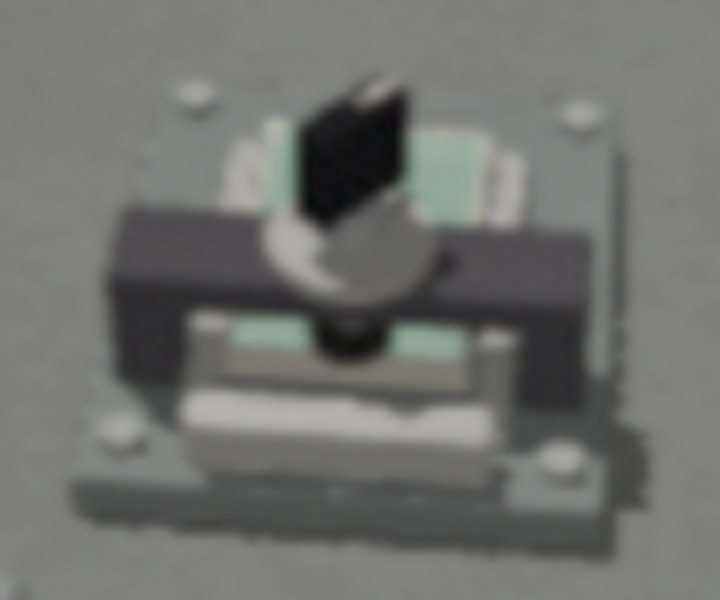

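```bash
cat > h.py <<'E'
import numpy as np,cv2,pickle
def ray(c,u,v):
    k=c["k1"]; p=cv2.undistortPoints(np.array([[[u,v]]],float),c["mtx"],np.array([k,0,0,0.]))[0,0]
    T=c["cam_to_world"]; return T[:3,3],T[:3,:3]@np.array([p[0],-p[1],-1.])
def atz(c,u,v,z):
    o,d=ray(c,u,v); return o+d*(z-o[2])/d[2]
def proj(c,P):
    T=c["cam_to_world"]; p=(np.array(P)-T[:3,3])@T[:3,:3]; s=p[:2]/-p[2]*[1,-1]
    s=s*(1+c["k1"]*(s@s)); return c["mtx"][:2,:2]@s+c["mtx"][:2,2]
E
python3 - <<'E'
from h import *
c=pickle.load(open("top0.pkl","rb"))
Z=lambda u,v:((u+.5)/5.4-.5+275,(v+.5)/5.4-.5+165)
C=[atz(c,*Z(*p),.016)[:2] for p in [(362,48),(85,172),(248,535),(530,412)]]
for p in C: print(p)
FR,FL,NL,NR=C
print([np.linalg.norm(a-b) for a,b in((FR,FL),(FL,NL),(NL,NR),(NR,FR))])
x=(FR+FL-NL-NR); yaw=np.arctan2(x[1],x[0]); y=FL+NL-FR-NR; print("yaw",yaw,np.arctan2(-y[0],y[1]))
cen=(FR+FL+NL+NR)/4; yw=(yaw+np.arctan2(-y[0],y[1]))/2
e=np.array([np.cos(yw),np.sin(yw)]); n=np.array([-e[1],e[0]])
O=cen+.045*e; print("origin",O,yw)
f=lambda p:((p-O)@e,(p-O)@n)
print("collar",f(atz(c,*Z(275,196),.068)[:2]), "bar",f(atz(c,*Z(273,193),.112)[:2]))
for p in[(293,438),(432,378),(222,262),(357,207)]: print("glass",f(atz(c,*Z(*p),.026)[:2]))
for p in[(130,225),(152,287),(420,177),(400,112)]: print("bridge",f(atz(c,*Z(*p),.062)[:2]))
a=atz(c,*Z(268,225),.112)[:2];b=atz(c,*Z(285,158),.112)[:2];print("barang",np.arctan2(*(b-a)[::-1])-yw,np.linalg.norm(b-a))
s=pickle.load(open("scene0.pkl","rb"))
zs=lambda q:((q[0]-280+.5)*8-.5,(q[1]-180+.5)*8-.5)
for X,Y,z in[(.05,.075,.016),(.05,-.075,.016),(0,0,.112),(.017,.068,.062),(.017,-.068,.062)]:
    print(zs(proj(s,np.r_[O+X*e+Y*n,z])))
for u,v in[(345,352)]:
    pass
E
```

```text
[ 0.64624132 -0.06282779]
[0.58402911 0.06627209]
[ 0.41610083 -0.01500078]
[ 0.47694841 -0.14553745]
[np.float64(0.14330784054851328), np.float64(0.18656147899144981), np.float64(0.1440216964614201), np.float64(0.18841703209829783)]
yaw 0.45260814804455324 0.44260720910045165
origin [ 0.57139675 -0.01979703] 0.44760767857250244
collar (np.float64(-0.0008310348211365071), np.float64(-0.0027304505604576327)) bar (np.float64(-0.0014534143143538148), np.float64(-0.0005907788603327843))
glass (np.float64(-0.10485237729104922), np.float64(0.033930587700781036))
glass (np.float64(-0.10588257533048637), np.float64(-0.036417241591234675))
glass (np.float64(-0.016792327828478403), np.float64(0.030636031979785348))
glass (np.float64(-0.019086637495547745), np.float64(-0.03733825419656679))
bridge (np.float64(0.014261545376684746), np.float64(0.06224418042114362))
bridge (np.float64(-0.015410731295225133), np.float64(0.06456398473636878))
bridge (np.float64(-0.01948609416332128), np.float64(-0.06641382351462315))
bridge (np.float64(0.011119105187463257), np.float64(-0.07034129349443899))
barang -0.6699946988376179 0.02996580676795046
(np.float64(613.1793368653703), np.float64(505.70034670320615))
(np.float64(72.64659712069397), np.float64(472.9982883122916))
(np.float64(356.9619663373933), np.float64(102.79522144333032))
(np.float64(598.7074821926194), np.float64(298.9635066440801))
(np.float64(106.92036114983466), np.float64(271.8205709739552))
```

```bash
cat > fit.py <<'E'
from h import *
from scipy.optimize import least_squares
t=pickle.load(open("top0.pkl","rb"));s=pickle.load(open("scene0.pkl","rb"))
Zt=lambda u,v:((u+.5)/5.4-.5+275,(v+.5)/5.4-.5+165)
Zs=lambda u,v:((u+.5)/8-.5+280,(v+.5)/8-.5+180)
D=[(t,Zt(*q),P) for q,P in[((362,48),(.05,-.075,.016)),((85,172),(.05,.075,.016)),((248,535),(-.14,.075,.016)),((530,412),(-.14,-.075,.016)),
 ((130,225),(.017,.068,.062)),((152,287),(-.017,.068,.062)),((420,177),(-.017,-.068,.062)),((400,112),(.017,-.068,.062)),((275,196),(0,0,.068))]]
D+=[(s,Zs(*q),P) for q,P in[((110,278),(.017,-.068,.062)),((587,303),(.017,.068,.062)),((125,210),(-.017,-.068,.062)),((590,235),(-.017,.068,.062)),((72,482),(.05,-.075,.016)),((613,515),(.05,.075,.016))]]
def W(p,P):
    c,q=np.cos(p[2]),np.sin(p[2]); return [p[0]+c*P[0]-q*P[1],p[1]+q*P[0]+c*P[1],P[2]]
if __name__=="__main__":
    for sel in(D[:9],D[9:],D):
        r=least_squares(lambda p:np.ravel([proj(c,W(p,P))-q for c,q,P in sel]),[.57,-.02,.44],loss="soft_l1")
        print(r.x); print(r.fun.reshape(-1,2).round(1).tolist())
    p=r.x;O=p[:2];e=np.array([np.cos(p[2]),np.sin(p[2])]);n=np.array([-e[1],e[0]])
    for q in[(293,438),(432,378)]: d=atz(t,*Zt(*q),.026)[:2]-O;print("glass",d@e,d@n)
    a=atz(t,*Zt(268,225),.112)[:2];b=atz(t,*Zt(285,158),.112)[:2];print("bar yaw",np.arctan2(*(b-a)[::-1]),(a+b)/2)
    # scene: bar top
    for q in[((303,128)),((405,98)),((370,75)),(325,135)]: d=atz(s,*Zs(*q),.112)[:2]; print("barS",d, (d-O)@e,(d-O)@n)
E
python3 fit.py
```

```text
[ 0.57101495 -0.02228122  0.43622885]
[[2.5, -0.6], [-0.2, -0.2], [-0.6, 1.4], [1.5, 0.5], [-1.7, -0.2], [-0.2, 1.1], [1.2, -0.7], [-0.7, -1.4], [-0.1, 0.3]]
[ 0.57490893 -0.01859516  0.45106886]
[[-0.8, 0.3], [1.3, 0.5], [-0.6, -0.7], [1.1, -0.7], [-0.3, 0.1], [-0.1, -0.1]]
[ 0.57198679 -0.02073421  0.44246222]
[[1.7, -1.1], [-0.8, -0.4], [-0.9, 1.1], [1.2, -0.2], [-2.2, -0.4], [-0.7, 0.8], [0.6, -1.3], [-1.4, -1.9], [-0.8, -0.1], [-0.9, -0.9], [0.9, -0.4], [-0.5, -1.8], [0.9, -1.6], [-0.5, -1.2], [-0.6, -1.0]]
glass -0.10515752399754219 0.03449019859594839
glass -0.10582573847121426 -0.035862000257507645
bar yaw -0.22238702026511542 [ 0.57104481 -0.02245835]
barS [ 0.58849606 -0.02650186] 0.012449923747112502 -0.0122809354407664
barS [ 0.5629172  -0.00970806] -0.00347516005057332 0.013847625468905854
barS [ 0.55853097 -0.02316296] -0.013199934285611547 0.003566461719997684
barS [ 0.58818291 -0.01986238] 0.015009728623517564 -0.0061467488145667635
```

```bash
python3 - <<'E'
import cv2
i=cv2.imread("pics/top0.png")[185:215,310:340]; i=cv2.convertScaleAbs(i,alpha=1.6)
j=cv2.imread("pics/scene0.png")[182:222,305:345]
a=cv2.resize(i,(390,390),interpolation=cv2.INTER_NEAREST);b=cv2.resize(j,(390,390),interpolation=cv2.INTER_NEAREST)
cv2.imwrite("pics/bar0.png",cv2.hconcat([a,b]))
E
```

```text
(no output)
```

View pics/bar0.png

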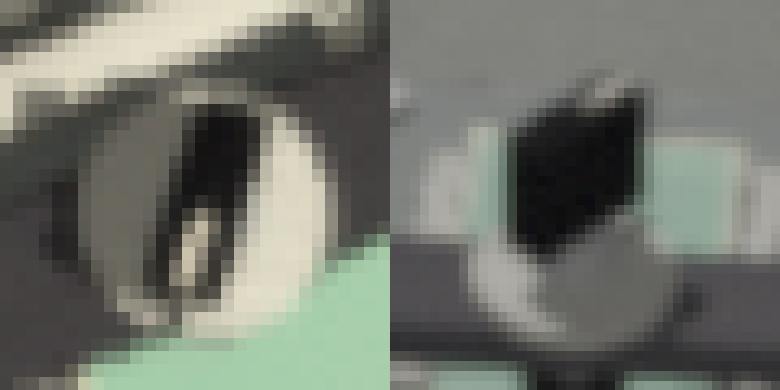

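```bash
cat > barfit.py <<'E'
from h import *
from scipy.optimize import minimize
def fit(ims,z0=.080,z1=.112,th=(45,50),guess=(.572,-.021,-.24)):
    out={}
    K=12
    data=[]
    for c,t in ims:
        ctr=proj(c,[guess[0],guess[1],.096]).round().astype(int); r=14
        x0,y0=ctr-r; g=c["img"][y0:y0+2*r+1,x0:x0+2*r+1].max(2).astype(float)
        data.append((c,x0,y0,g,t))
    def model(p,c,x0,y0,sh):
        R=lambda a,b:(p[0]+np.cos(p[2])*a-np.sin(p[2])*b,p[1]+np.sin(p[2])*a+np.cos(p[2])*b)
        f=lambda q:((np.array(q)-[x0,y0]+.5)*K).astype(np.float32)
        pts=np.array([f(proj(c,[*R(a,b),z])) for a in(-.018,.018) for b in(-.007,.007) for z in(z0,z1)])
        m=np.zeros((sh[0]*K,sh[1]*K),np.uint8); cv2.fillConvexPoly(m,cv2.convexHull(pts).round().astype(np.int32).reshape(-1,1,2),255)
        return cv2.resize(m,sh[::-1],interpolation=cv2.INTER_AREA)/255.
    def cost(p,which):
        s=0
        for i in which:
            c,x0,y0,g,t=data[i]; m=model(p,c,x0,y0,g.shape)
            yy,xx=np.mgrid[:g.shape[0],:g.shape[1]]
            w=((yy-14)**2+(xx-14)**2<12**2)
            d=np.clip((t*1.6-g)/(t*1.2),0,1)
            s+=(((m-d)**2)*w).sum()
        return s
    for which in([0],[1],[0,1]):
        if max(which)>=len(data): continue
        best=min((minimize(cost,[guess[0]+dx,guess[1],y],args=(which,),method="Nelder-Mead",options=dict(initial_simplex=[[guess[0],guess[1],y],[guess[0]+.004,guess[1],y],[guess[0],guess[1]+.004,y],[guess[0],guess[1],y+.15]])) for dx in(0,) for y in guess[2]+np.linspace(-.6,.6,7)),key=lambda r:r.fun)
        print(which,best.x.round(4),round(best.fun,2))
if __name__=="__main__":
    t=pickle.load(open("top0.pkl","rb"));s=pickle.load(open("scene0.pkl","rb"))
    fit([(t,45),(s,45)])
E
python3 barfit.py; python3 -c "
import cv2
print(cv2.imread('pics/top0.png').max(2)[186:214,318:334])"
```

```text
[0] [ 0.5872 -0.0261 -0.3349] 52.45
[1] [ 0.5847 -0.0147  0.1784] 46.6
[0, 1] [ 0.572  -0.0209  0.0753] 132.66
[[118 131 134 138 139 141 142 143 144 145 142 131 122 108  75  63]
 [137 139 139 141 142 143 144 144 142 133 120  95  69  59  47  43]
 [140 141 143 143 143 143 138 129 121  92  68  61  49  42  41  40]
 [141 141 143 141 132 123 112  82  67  50  42  43  41  40  40  39]
 [127 122 122 116  97  71  63  52  47  44  43  40  40  38  37  37]
 [ 86  67  59  58  64  65  78  79  66  65  61  45  39  31  33  36]
 [ 50  43  44  49  64  79 100  99  78  79  73  60  55  44  40  41]
 [ 40  46  54  62  66  67  58  40  26  34  38  64  76  80  56  43]
 [ 47  55  63  66  66  63  45  22  13  14  17  31  74 115  89  56]
 [ 58  64  64  65  65  63  34  15  12  13  15  28  87 126 121  87]
 [ 62  66  66  65  64  58  29  13  13  15  16  35  99 131 136 121]
 [ 66  65  65  66  63  46  21  13  14  14  15  47 117 137 139 134]
 [ 64  65  65  66  62  35  15  13  14  15  21  62 119 135 138 136]
 [ 66  65  65  65  57  29  14  14  16  15  29  91 126 136 136 137]
 [ 66  66  65  64  47  23  17  31  23  17  38 108 1
[... 187 characters left out ...]
  36  93 128 137 139 139 138]
 [ 67  67  65  47  23  50 127  90  40  47 113 135 138 139 141 139]
 [ 66  67  63  37  26  73 125  79  36  64 122 136 137 138 139 136]
 [ 63  68  64  38  30  82 102  55  37  99 133 139 139 139 138 129]
 [ 63  83  73  54  37  52  70  45  52 120 139 142 140 141 136 127]
 [ 60  93  92  87  71  58  83  81  93 127 139 139 139 137 136 130]
 [ 46  56  89 106  87  62 110 127 130 134 135 133 133 132 130 129]
 [ 44  44  54  73  72  79 111 121 122 123 129 128 129 129 130 129]
 [ 51  55  76  90 101 114 115 113 113 114 124 128 129 129 129 128]
 [ 86  92 115 124 125 126 126 127 126 126 128 128 129 129 129 129]
 [122 124 126 127 128 127 127 127 127 128 128 129 129 128 129 129]]
```

```bash
python3 - <<'E'
from h import *
t=pickle.load(open("top0.pkl","rb"));s=pickle.load(open("scene0.pkl","rb"))
a=atz(t,324.25,204,.112);b=atz(t,326.95,194,.112);d=b-a;print("yaw",np.arctan2(d[1],d[0]),"ctr at rows",(a+b)/2)
# overlay check
big=[]
for c,(x0,y0,w,h),k in((t,(305,182,40,36),12),(s,(305,180,40,45),9)):
    im=cv2.resize(c["img"][y0:y0+h,x0:x0+w,::-1],None,fx=k,fy=k,interpolation=cv2.INTER_NEAREST); im=cv2.convertScaleAbs(im,alpha=1.5)
    for y,col in((-.235,(0,0,255)),):
        ce=np.array([.572,-.0215])
        for z in(.080,.112):
            P=[proj(c,[ce[0]+np.cos(y)*A-np.sin(y)*B,ce[1]+np.sin(y)*A+np.cos(y)*B,z]) for A,B in((-.018,-.007),(.018,-.007),(.018,.007),(-.018,.007))]
            cv2.polylines(im,[((np.array(P)-[x0,y0]+.5)*k).astype(int)],True,col if z>.1 else (255,0,0),1)
    big.append(cv2.resize(im,(390,390)))
cv2.imwrite("pics/ov0.png",cv2.hconcat(big))
E
```

```text
yaw -0.23752035950585398 ctr at rows [ 0.57349847 -0.02193602  0.112     ]
```

View pics/ov0.png

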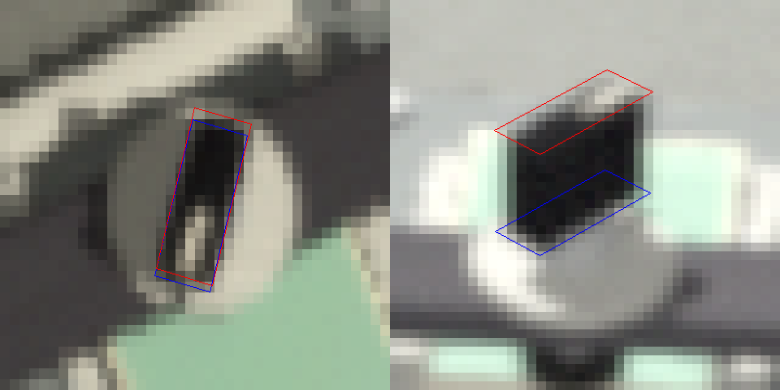

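The target fixture's origin is near (0.572,-0.021), yaw about 0.442. The bar's yaw is about -0.237, and the overlay agrees with that in both views. The near edge of the glass is at fixture x ≈ -0.105, so it needs about 25 mm of push. First I'll turn the tool to yaw 3.58 and shut the jaws.

{"op": "apply_moves", "data": {"commands": [[0,0,0,0,0,-6.4,0],[0,0,0,0,0,-6.4,0],[0,0,0,0,0,-6.4,0],[0,0,0,0,0,-6.4,0],[0,0,0,0,0,-6.4,0],[0,0,0,0,0,-6.1,0],[-0.01,-0.02,0,0,0,0,0],[-0.016,-0.038,0,0,0,0,0]]}}

```text
time_s: 0.77
eef_pos: [0.1648, 0.4712, 0.2387]
tcp_rot: [3.141, -0.001, -2.699]
ft_force: [1.3, 0.3, 0.1]
grip_width: 0.0001
```

{"op": "apply_moves", "data": {"commands": [[-0.016,-0.038,0,0,0,0,0],[-0.016,-0.038,0,0,0,0,0],[-0.016,-0.038,0,0,0,0,0],[-0.016,-0.038,0,0,0,0,0],[-0.016,-0.038,0,0,0,0,0],[-0.016,-0.038,0,0,0,0,0],[0,-0.04,0,0,0,0,0],[0,-0.04,0,0,0,0,0]]}}

```text
time_s: 1.43
eef_pos: [0.3847, 0.2301, 0.2389]
tcp_rot: [3.142, -0.001, -2.704]
ft_force: [1.3, -0.6, 0.5]
grip_width: -0.0
```

{"op": "apply_moves", "data": {"commands": [[0.01,-0.038,0,0,0,0,0],[0.01,-0.038,0,0,0,0,0],[0.01,-0.038,0,0,0,0,0],[0.01,-0.038,0,0,0,0,0],[0.01,-0.038,0,0,0,0,0],[0.01,-0.038,0,0,0,0,0],[0,-0.03,0,0,0,0,0],[0,0,0,0,0,0,0]]}}

```text
time_s: 2.1
eef_pos: [0.4405, -0.0317, 0.2391]
tcp_rot: [-3.14, 0.0, -2.708]
ft_force: [1.1, 0.4, -0.2]
grip_width: 0.0002
```

{"op": "apply_moves", "data": {"commands": [[0.006,-0.023,0,0,0,-0.4,0],[0.0056,-0.0236,0,0,0,0,0],[0,0,0.03,0,0,0,0],[0,0,0.035,0,0,0,0],[0,0,0.035,0,0,0,0],[0,0,0.03,0,0,0,0],[0,0,0,0,0,0,0],[0,0,0,0,0,0,0]]}}

```text
time_s: 2.77
eef_pos: [0.4475, -0.0737, 0.1086]
tcp_rot: [3.139, -0.003, -2.696]
ft_force: [0.1, -0.1, 0.8]
grip_width: -0.0001
```

```bash
cat > snap.py <<'E'
import sys,pickle,cv2
from workcell import manip
for n in sys.argv[2:]:
    c=manip.capture(n); k=sys.argv[1]; pickle.dump(c,open(f"{n}{k}.pkl","wb")); cv2.imwrite(f"pics/{n}{k}.png",c["img"][:,:,::-1])
    x,y,w,h=(275,165,110,110) if n=="top" else (270,150,110,105)
    i=cv2.convertScaleAbs(c["img"][y:y+h,x:x+w,::-1],alpha=1.5); cv2.imwrite(f"pics/{n}{k}z.png",cv2.resize(i,None,fx=5.4,fy=5.4,interpolation=cv2.INTER_CUBIC))
s=manip.read_state(); print({k:s[k].round(4).tolist() for k in("eef_pos","tcp_rot","ft_force","ft_torque")},s["time_s"])
E
python3 snap.py 1 top scene
```

```text
{'eef_pos': [0.4495, -0.0744, 0.1109], 'tcp_rot': [-3.14, 0.0018, -2.6961], 'ft_force': [0.3678, -0.8583, -0.4765], 'ft_torque': [0.006, 0.0631, 0.0544]} 2.8667
```

View pics/top1z.png

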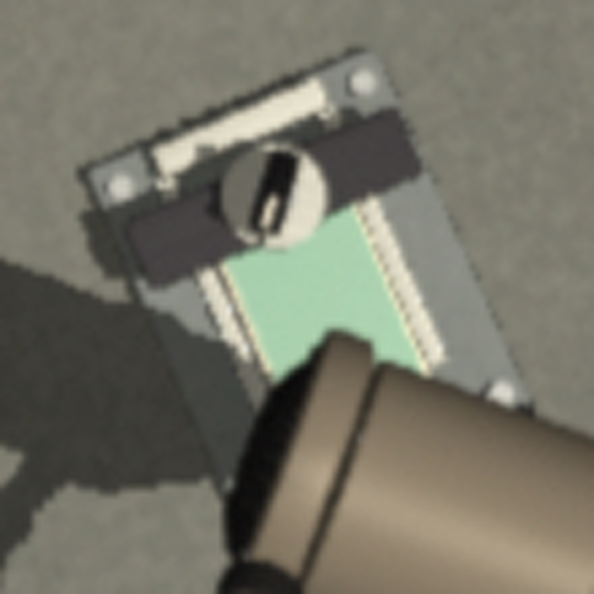

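View pics/scene1z.png

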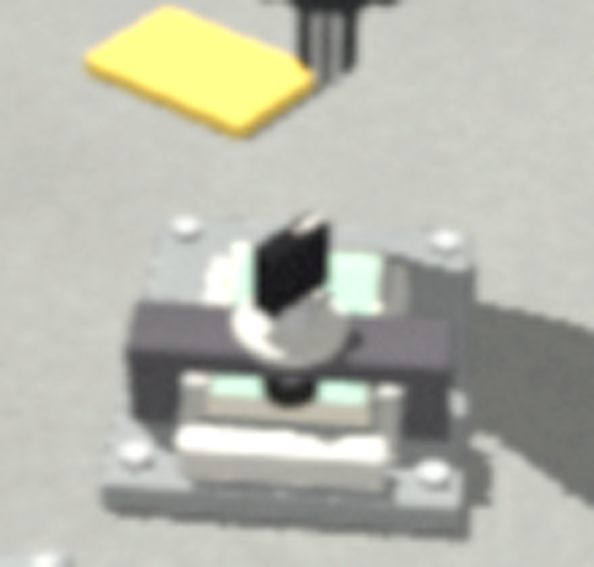

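The gripper is clear over the base plate's near end. The glass and the bar have not moved. Next I descend behind the glass edge.

{"op": "apply_moves", "data": {"commands": [[0,-0.004,0.025,0,0,0,0],[0,0,0.025,0,0,0,0],[0,0,0.02,0,0,0,0],[0,0,0.013,0,0,0,0],[0,0,0,0,0,0,0],[0,0,0,0,0,0,0],[0,0,0,0,0,0,0],[0,0,0,0,0,0,0]]}}

```text
time_s: 3.53
eef_pos: [0.4513, -0.0782, 0.0279]
tcp_rot: [-3.139, 0.002, -2.696]
ft_force: [0.4, -0.1, 0.6]
grip_width: 0.0003
```

{"op": "apply_moves", "data": {"commands": [[-0.002,0,0,0,0,0,0],[-0.003,0,0,0,0,0,0],[-0.003,0,0,0,0,0,0],[-0.002,0,0,0,0,0,0],[-0.002,0,0,0,0,0,0],[-0.0015,0,0,0,0,0,0],[-0.0015,0,0,0,0,0,0],[0,0,0,0,0,0,0]]}}

```text
time_s: 4.2
eef_pos: [0.4639, -0.0713, 0.0262]
tcp_rot: [3.142, 0.0, -2.696]
ft_force: [-0.5, 0.5, 0.7]
grip_width: -0.0002
```

{"op": "apply_moves", "data": {"commands": [[-0.001,0,0,0,0,0,0],[-0.001,0,0,0,0,0,0],[-0.001,0,0,0,0,0,0],[-0.001,0,0,0,0,0,0],[-0.001,0,0,0,0,0,0],[-0.001,0,0,0,0,0,0],[-0.001,0,0,0,0,0,0],[-0.001,0,0,0,0,0,0]]}}

```text
time_s: 4.87
eef_pos: [0.4708, -0.0679, 0.0263]
tcp_rot: [3.141, -0.0, -2.696]
ft_force: [-1.2, -1.0, 0.2]
grip_width: 0.0003
```

```bash
python3 snap.py 2 top scene
```

```text
{'eef_pos': [0.471, -0.0679, 0.0263], 'tcp_rot': [-3.1416, 0.0003, -2.6963], 'ft_force': [-1.207, -1.0558, 0.7799], 'ft_torque': [-0.0135, 0.0385, 0.0517]} 4.9667
```

View pics/scene2z.png

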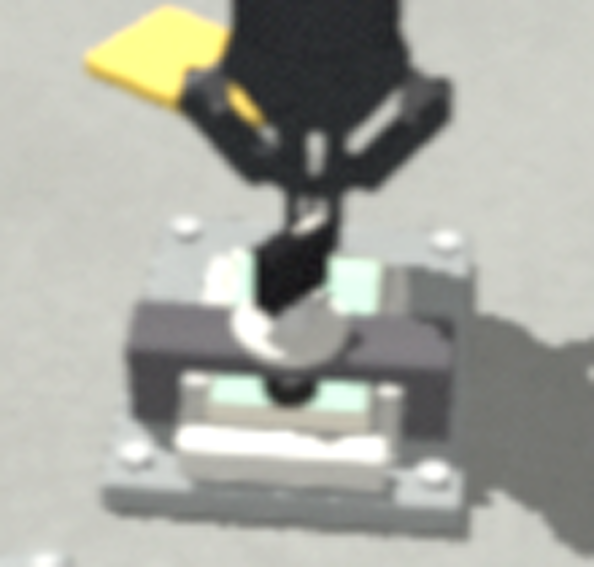

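View pics/top2z.png

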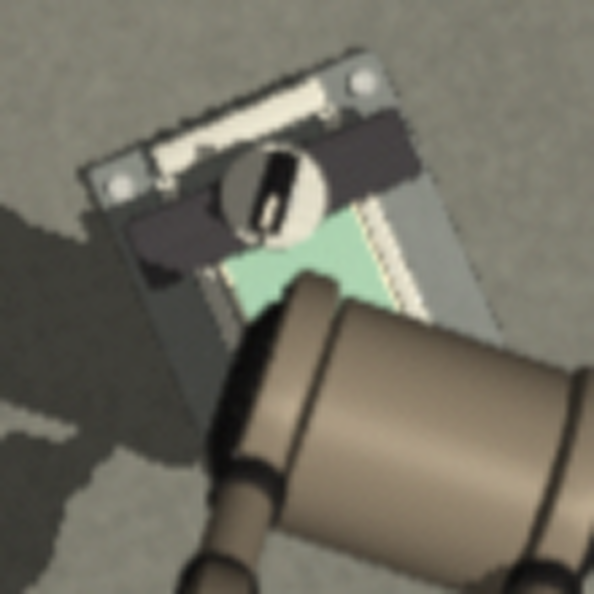

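The scene view shows the glass front edge moved towards the stop, from about row 388 to 403 in the zoomed crop. The push force is about 1.6 N, so I'll continue.

{"op": "apply_moves", "data": {"commands": [[-0.001,0,0,0,0,0,0],[-0.001,0,0,0,0,0,0],[-0.001,0,0,0,0,0,0],[-0.001,0,0,0,0,0,0],[-0.001,0,0,0,0,0,0],[-0.001,0,0,0,0,0,0],[-0.001,0,0,0,0,0,0],[-0.001,0,0,0,0,0,0]]}}

```text
time_s: 5.63
eef_pos: [0.4782, -0.0644, 0.0263]
tcp_rot: [3.142, 0.0, -2.696]
ft_force: [-0.9, -1.0, -0.2]
grip_width: 0.0
```

{"op": "apply_moves", "data": {"commands": [[-0.001,0,0,0,0,0,0],[-0.001,0,0,0,0,0,0],[-0.001,0,0,0,0,0,0],[-0.001,0,0,0,0,0,0],[-0.001,0,0,0,0,0,0],[-0.001,0,0,0,0,0,0],[-0.0005,0,0,0,0,0,0],[0,0,0,0,0,0,0]]}}

```text
time_s: 6.3
eef_pos: [0.4841, -0.0616, 0.0263]
tcp_rot: [-3.142, 0.0, -2.696]
ft_force: [-0.3, -0.5, 0.5]
grip_width: -0.0001
```

```bash
python3 snap.py 3 scene
```

```text
{'eef_pos': [0.4842, -0.0617, 0.0263], 'tcp_rot': [-3.1415, 0.0004, -2.6964], 'ft_force': [-0.4612, -0.0032, -0.1273], 'ft_torque': [0.0116, -0.0036, -0.0275]} 6.35
```

View pics/scene3z.png

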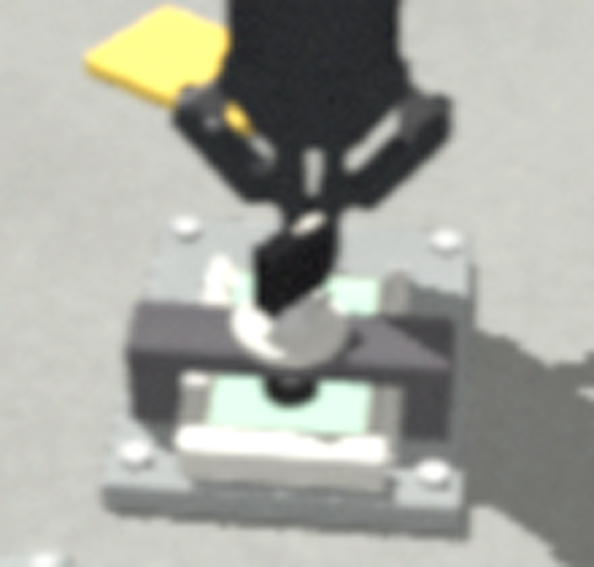

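The glass now passes under the foot and its front edge is close to the stop. I'll finish with finer steps and watch the force.

{"op": "apply_moves", "data": {"commands": [[-0.0006,0,0,0,0,0,0],[-0.0006,0,0,0,0,0,0],[-0.0006,0,0,0,0,0,0],[-0.0006,0,0,0,0,0,0],[-0.0006,0,0,0,0,0,0],[-0.0006,0,0,0,0,0,0],[-0.0004,0,0,0,0,0,0],[0,0,0,0,0,0,0]]}}

```text
time_s: 7.02
eef_pos: [0.4877, -0.0599, 0.0263]
tcp_rot: [-3.142, 0.0, -2.696]
ft_force: [-1.6, 0.1, 1.2]
grip_width: 0.0001
```

{"op": "apply_moves", "data": {"commands": [[-0.0003,0,0,0,0,0,0],[-0.0003,0,0,0,0,0,0],[-0.0003,0,0,0,0,0,0],[-0.0003,0,0,0,0,0,0],[-0.0003,0,0,0,0,0,0],[0,0,0,0,0,0,0],[0,0,0,0,0,0,0],[0,0,0,0,0,0,0]]}}

```text
time_s: 7.68
eef_pos: [0.4889, -0.0593, 0.0263]
tcp_rot: [3.142, 0.0, -2.696]
ft_force: [-0.7, -0.4, 0.5]
grip_width: -0.0003
```

{"op": "apply_moves", "data": {"commands": [[-0.0003,0,0,0,0,0,0],[-0.0003,0,0,0,0,0,0],[-0.0003,0,0,0,0,0,0],[-0.0003,0,0,0,0,0,0],[-0.0003,0,0,0,0,0,0],[0,0,0,0,0,0,0],[0,0,0,0,0,0,0],[0,0,0,0,0,0,0]]}}

```text
time_s: 8.35
eef_pos: [0.4901, -0.0587, 0.0263]
tcp_rot: [3.141, -0.0, -2.696]
ft_force: [-3.2, -1.5, 3.3]
grip_width: -0.0
```

```bash
python3 snap.py 4 scene
```

```text
{'eef_pos': [0.4901, -0.0587, 0.0263], 'tcp_rot': [3.1414, -0.0003, -2.6964], 'ft_force': [-3.72, -1.5814, 2.723], 'ft_torque': [-0.3766, 0.5725, -0.0562]} 8.4
```

View pics/scene4z.png

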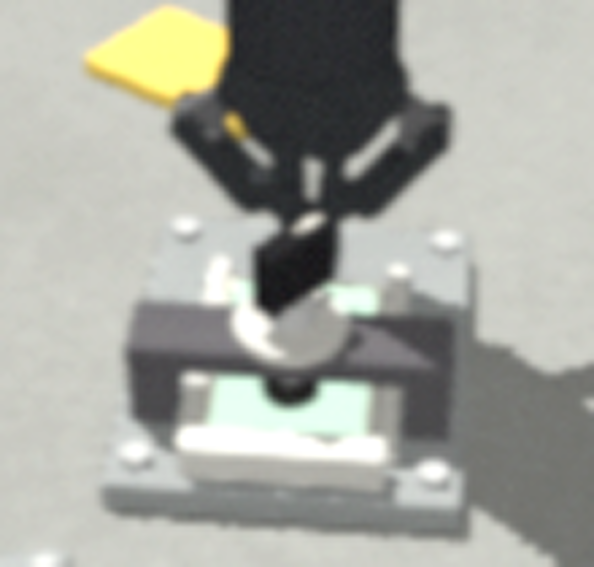

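The force has started to climb (about 4 N, moment 0.7 N m). I'll push 0.6 mm more to confirm it's the stop.

{"op": "apply_moves", "data": {"commands": [[-0.0002,0,0,0,0,0,0],[-0.0002,0,0,0,0,0,0],[-0.0002,0,0,0,0,0,0],[0,0,0,0,0,0,0],[0,0,0,0,0,0,0],[0,0,0,0,0,0,0],[0,0,0,0,0,0,0],[0,0,0,0,0,0,0]]}}

```text
time_s: 9.07
eef_pos: [0.4901, -0.0586, 0.0263]
tcp_rot: [3.141, -0.001, -2.696]
ft_force: [-4.8, -3.2, 3.9]
grip_width: -0.0
```

The TCP did not advance and the force rose to about 6 N, so the glass is against the stop. Now I retract, open and raise, then turn to the bar's yaw.

{"op": "apply_moves", "data": {"commands": [[0.004,0,0,0,0,0,0],[0.006,0,0,0,0,0,0],[0.006,0,-0.005,0,0,0,0],[0,0,-0.03,0,0,0,0],[0,0,-0.035,0,0,0,0],[0,0,-0.035,0,0,0,0],[0,0,-0.035,0,0,0,0.5],[0,0,-0.02,0,0,0,1]]}}

```text
time_s: 9.73
eef_pos: [0.4773, -0.0657, 0.1904]
tcp_rot: [-3.138, 0.005, -2.697]
ft_force: [0.4, -0.1, 0.1]
grip_width: 0.0236
```

{"op": "apply_moves", "data": {"commands": [[0,0,0,0,0,6.5,1],[0,0,0,0,0,6.5,1],[0,0,0,0,0,6.5,1],[0,0,0,0,0,6.5,1],[0,0,0,0,0,6.5,1],[0,0,0,0,0,6.6,1],[0,0,0,0,0,0,1],[0,0,0,0,0,0,1]]}}

```text
time_s: 10.4
eef_pos: [0.4762, -0.0654, 0.1865]
tcp_rot: [3.141, 0.001, 2.908]
ft_force: [-0.4, 0.5, -0.4]
grip_width: 0.0854
```

```bash
python3 snap.py 5 top scene
```

```text
{'eef_pos': [0.4762, -0.0654, 0.1864], 'tcp_rot': [3.1414, 0.0003, 2.9074], 'ft_force': [0.8568, -0.0664, -0.2835], 'ft_torque': [0.064, -0.0189, -0.0044]} 10.5
```

View pics/top5z.png

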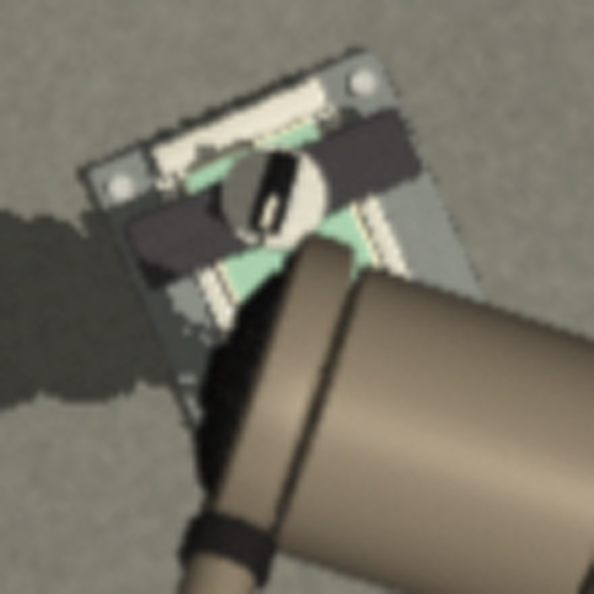

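The glass front edge now meets the stop face, at about (255,155) in the crop. Next I move over the bar.

{"op": "apply_moves", "data": {"commands": [[-0.02,0.016,0,0,0,0,1],[-0.02,0.016,0,0,0,0,1],[-0.02,0.016,0,0,0,0,1],[-0.0227,0.0176,0,0,0,0,1],[0,0,0.02,0,0,0,1],[0,0,0.01,0,0,0,1],[0,0,0,0,0,0,1],[0,0,0,0,0,0,1]]}}

```text
time_s: 11.17
eef_pos: [0.5711, -0.0212, 0.1557]
tcp_rot: [-3.141, -0.003, 2.905]
ft_force: [1.3, -0.5, -0.2]
grip_width: 0.0855
```

```bash
python3 snap.py 6 scene
```

```text
{'eef_pos': [0.5716, -0.0213, 0.1566], 'tcp_rot': [-3.1416, -0.0005, 2.9045], 'ft_force': [0.304, 0.1546, -0.2346], 'ft_torque': [-0.0165, -0.0049, -0.0498]} 11.2167
```

View pics/scene6z.png

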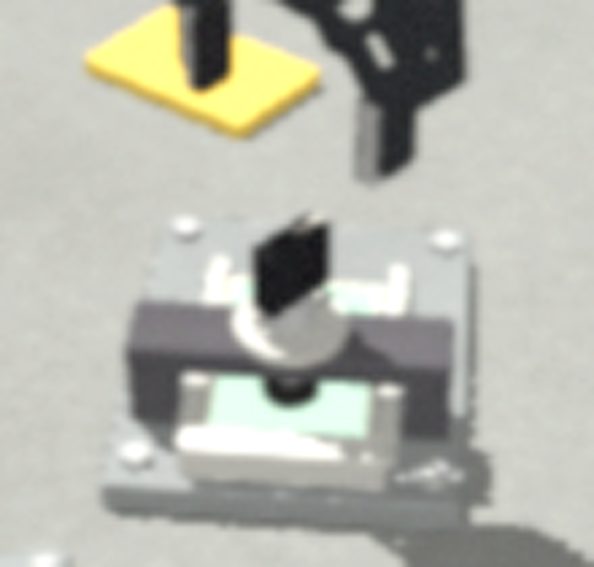

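The jaws straddle the bar, with tips at about (208,85) and (372,180) and the bar between them. I'll descend and close on it.

{"op": "apply_moves", "data": {"commands": [[0,0,0.02,0,0,0,1],[0,0,0.02,0,0,0,1],[0,0,0.016,0,0,0,1],[0,0,0.0085,0,0,0,1],[0,0,0,0,0,0,1],[0,0,0,0,0,0,0.5],[0,0,0,0,0,0,0.3],[0,0,0,0,0,0,0.3]], "squeeze": 40}}

```text
time_s: 11.88
eef_pos: [0.5729, -0.0212, 0.0932]
tcp_rot: [3.141, 0.002, 2.904]
ft_force: [0.1, 0.1, 0.5]
grip_width: 0.0515
```

{"op": "apply_moves", "data": {"commands": [[0,0,0,0,0,0,0.25],[0,0,0,0,0,0,0.2],[0,0,0,0,0,0,0.16],[0,0,0,0,0,0,0.1],[0,0,0,0,0,0,0],[0,0,0,0,0,0,0],[0,0,0,0,0,0,0],[0,0,0,0,0,0,0]]}}

```text
time_s: 12.55
eef_pos: [0.5725, -0.0208, 0.0923]
tcp_rot: [3.141, 0.001, 2.904]
ft_force: [0.2, 2.0, 5.2]
grip_width: 0.0131
```

```bash
python3 snap.py 7 scene
```

```text
{'eef_pos': [0.5725, -0.0208, 0.0923], 'tcp_rot': [3.1411, 0.0009, 2.9043], 'ft_force': [-0.1579, 2.4773, 4.7007], 'ft_torque': [0.4135, 0.0577, -0.0428]} 12.6
```

View pics/scene7z.png

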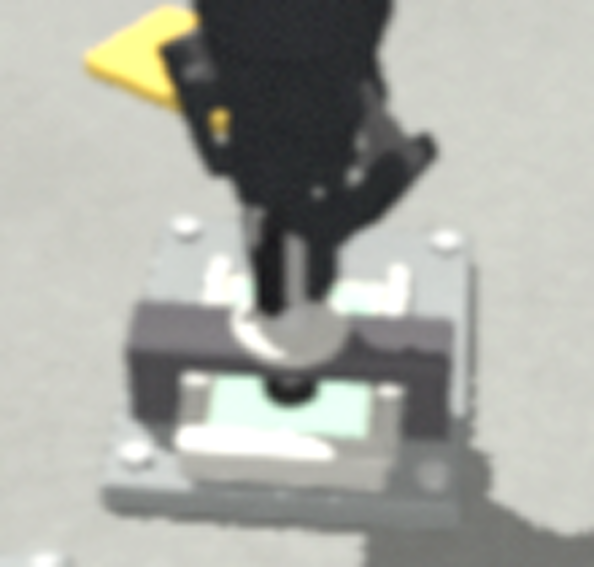

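The bar is gripped (13 mm width) and the side forces are small. I'll turn clockwise, which is +z of the tool, reading the moment between calls.

{"op": "apply_moves", "data": {"commands": [[0,0,0,0,0,2,0],[0,0,0,0,0,2.5,0],[0,0,0,0,0,2.5,0],[0,0,0,0,0,2.5,0],[0,0,0,0,0,2.5,0],[0,0,0,0,0,2.5,0],[0,0,0,0,0,1.5,0],[0,0,0,0,0,1,0]]}}

```text
time_s: 13.27
eef_pos: [0.5725, -0.0207, 0.0923]
tcp_rot: [3.141, 0.001, 2.607]
ft_force: [-0.7, 1.9, 5.3]
grip_width: 0.0135
```

```bash
cat > st.py <<'E'
from workcell import manip
s=manip.read_state(); print({k:s[k].round(4).tolist() for k in("eef_pos","tcp_rot","ft_force","ft_torque","joint_positions","tau")},s["time_s"],s["grip_width"])
E
python3 st.py
```

```text
{'eef_pos': [0.5725, -0.0207, 0.0923], 'tcp_rot': [3.1409, 0.0007, 2.6067], 'ft_force': [-0.7198, 1.9246, 5.3158], 'ft_torque': [0.4594, 0.0848, 0.1327], 'joint_positions': [-0.1702, 0.579, 1.5782, 0.0005, 0.9835, -1.2063], 'tau': [-1.4887, -48.0237, -19.3088, -0.5397, -0.2742, 0.0238]} 13.2667 0.013512742524028563
```

{"op": "apply_moves", "data": {"commands": [[0,0,0,0,0,2,0],[0,0,0,0,0,2,0],[0,0,0,0,0,2,0],[0,0,0,0,0,2,0],[0,0,0,0,0,1,0],[0,0,0,0,0,1,0],[0,0,0,0,0,0,0],[0,0,0,0,0,0,0]]}}

```text
time_s: 13.93
eef_pos: [0.5725, -0.0207, 0.0923]
tcp_rot: [3.141, 0.001, 2.434]
ft_force: [0.1, 2.5, 5.0]
grip_width: 0.0132
```

```bash
python3 st.py
```

```text
{'eef_pos': [0.5725, -0.0207, 0.0923], 'tcp_rot': [3.1407, 0.0006, 2.4335], 'ft_force': [0.1289, 2.538, 4.9583], 'ft_torque': [0.4369, 0.0694, 0.1239], 'joint_positions': [-0.1701, 0.579, 1.5782, 0.0005, 0.9834, -1.0331], 'tau': [-1.5417, -48.0395, -19.2911, -0.5742, -0.2599, 0.1781]} 13.9333 0.01318564046649127
```

{"op": "apply_moves", "data": {"commands": [[0,0,0,0,0,1,0],[0,0,0,0,0,1,0],[0,0,0,0,0,1,0],[0,0,0,0,0,1,0],[0,0,0,0,0,1,0],[0,0,0,0,0,1,0],[0,0,0,0,0,0,0],[0,0,0,0,0,0,0]]}}

```text
time_s: 14.6
eef_pos: [0.5725, -0.0207, 0.0923]
tcp_rot: [3.141, 0.0, 2.329]
ft_force: [-0.5, 2.7, 5.0]
grip_width: 0.0132
```

```bash
python3 st.py
```

```text
{'eef_pos': [0.5725, -0.0207, 0.0923], 'tcp_rot': [3.1406, 0.0005, 2.3288], 'ft_force': [-0.481, 2.651, 4.9787], 'ft_torque': [0.4746, 0.0491, 0.1569], 'joint_positions': [-0.1701, 0.579, 1.5782, 0.0006, 0.9834, -0.9284], 'tau': [-1.5816, -48.052, -19.2775, -0.5932, -0.2479, 0.1779]} 14.6 0.013198164015795228
```

Joint 6's torque reads cleanly at 0.178 while the screw runs down. I'll continue in small steps and watch it.

{"op": "apply_moves", "data": {"commands": [[0,0,0,0,0,1,0],[0,0,0,0,0,1,0],[0,0,0,0,0,1,0],[0,0,0,0,0,1,0],[0,0,0,0,0,1,0],[0,0,0,0,0,0,0],[0,0,0,0,0,0,0],[0,0,0,0,0,0,0]]}}

```text
time_s: 15.27
eef_pos: [0.5725, -0.0207, 0.0923]
tcp_rot: [3.141, 0.0, 2.242]
ft_force: [-0.6, 3.3, 5.6]
grip_width: 0.0134
```

```bash
python3 st.py
```

```text
{'eef_pos': [0.5725, -0.0207, 0.0923], 'tcp_rot': [3.1406, 0.0004, 2.2415], 'ft_force': [-0.561, 3.3146, 5.6382], 'ft_torque': [0.49, 0.0701, 0.1267], 'joint_positions': [-0.1702, 0.579, 1.5782, 0.0006, 0.9834, -0.8412], 'tau': [-1.6126, -48.0641, -19.2641, -0.6083, -0.2366, 0.1437]} 15.2667 0.01341016864616895
```

{"op": "apply_moves", "data": {"commands": [[0,0,0,0,0,1,0],[0,0,0,0,0,1,0],[0,0,0,0,0,1,0],[0,0,0,0,0,1,0],[0,0,0,0,0,1,0],[0,0,0,0,0,0,0],[0,0,0,0,0,0,0],[0,0,0,0,0,0,0]]}}

```text
time_s: 15.93
eef_pos: [0.5725, -0.0207, 0.0923]
tcp_rot: [3.141, 0.0, 2.154]
ft_force: [-0.1, 2.9, 5.6]
grip_width: 0.0134
```

```bash
python3 st.py
```

```text
{'eef_pos': [0.5725, -0.0207, 0.0923], 'tcp_rot': [3.1405, 0.0003, 2.1544], 'ft_force': [-0.1097, 2.8501, 5.5834], 'ft_torque': [0.5267, 0.1106, 0.1668], 'joint_positions': [-0.1701, 0.579, 1.5782, 0.0006, 0.9834, -0.754], 'tau': [-1.6708, -48.0806, -19.2471, -0.6107, -0.2206, 0.171]} 15.9333 0.013388572293615118
```

{"op": "apply_moves", "data": {"commands": [[0,0,0,0,0,1,0],[0,0,0,0,0,1,0],[0,0,0,0,0,1,0],[0,0,0,0,0,1,0],[0,0,0,0,0,1,0],[0,0,0,0,0,0,0],[0,0,0,0,0,0,0],[0,0,0,0,0,0,0]]}}

```text
time_s: 16.6
eef_pos: [0.5726, -0.0207, 0.0923]
tcp_rot: [3.14, 0.0, 2.067]
ft_force: [0.5, 2.7, 5.7]
grip_width: 0.0131
```

```bash
python3 st.py
```

```text
{'eef_pos': [0.5726, -0.0207, 0.0923], 'tcp_rot': [3.1405, 0.0003, 2.0673], 'ft_force': [0.5288, 2.733, 5.7243], 'ft_torque': [0.5, 0.0359, 0.2428], 'joint_positions': [-0.1701, 0.579, 1.5781, 0.0005, 0.9833, -0.6669], 'tau': [-1.7966, -48.0965, -19.229, -0.5768, -0.2044, 0.267]} 16.6 0.013130412820327486
```

{"op": "apply_moves", "data": {"commands": [[0,0,0,0,0,1,0],[0,0,0,0,0,1,0],[0,0,0,0,0,1,0],[0,0,0,0,0,1,0],[0,0,0,0,0,1,0],[0,0,0,0,0,0,0],[0,0,0,0,0,0,0],[0,0,0,0,0,0,0]]}}

```text
time_s: 17.27
eef_pos: [0.5725, -0.0207, 0.0923]
tcp_rot: [3.14, 0.0, 1.98]
ft_force: [-0.4, 3.0, 5.6]
grip_width: 0.013
```

```bash
python3 st.py; python3 snap.py 8 scene
```

```text
{'eef_pos': [0.5725, -0.0207, 0.0923], 'tcp_rot': [3.1405, 0.0002, 1.98], 'ft_force': [-0.3814, 2.9773, 5.5686], 'ft_torque': [0.5425, 0.0435, 0.2987], 'joint_positions': [-0.1701, 0.5791, 1.5782, 0.0005, 0.9833, -0.5796], 'tau': [-1.8285, -48.1103, -19.2146, -0.5796, -0.1944, 0.2791]} 17.2667 0.012990036326233993
{'eef_pos': [0.5725, -0.0207, 0.0923], 'tcp_rot': [3.1405, 0.0002, 1.9801], 'ft_force': [0.3524, 2.9635, 5.8369], 'ft_torque': [0.5343, 0.0809, 0.2407]} 17.3167
```

View pics/scene8z.png

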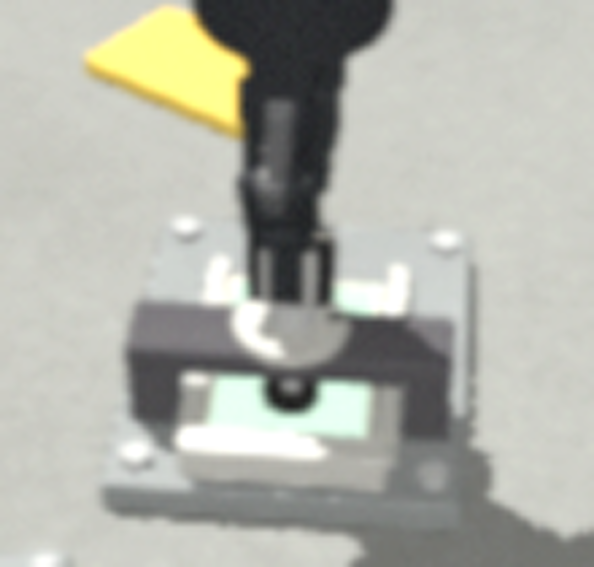

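The torque climbed 0.17 → 0.27 → 0.28, and the foot is visibly lower. I'll take one more small step to confirm it is level.

{"op": "apply_moves", "data": {"commands": [[0,0,0,0,0,1,0],[0,0,0,0,0,1,0],[0,0,0,0,0,1,0],[0,0,0,0,0,1,0],[0,0,0,0,0,0,0],[0,0,0,0,0,0,0],[0,0,0,0,0,0,0],[0,0,0,0,0,0,0]]}}

```text
time_s: 17.98
eef_pos: [0.5726, -0.0207, 0.0923]
tcp_rot: [3.14, 0.0, 1.91]
ft_force: [0.5, 3.1, 5.4]
grip_width: 0.0133
```

```bash
python3 st.py
```

```text
{'eef_pos': [0.5726, -0.0207, 0.0923], 'tcp_rot': [3.1404, 0.0002, 1.9103], 'ft_force': [0.4778, 3.1389, 5.3995], 'ft_torque': [0.5533, 0.0223, 0.259], 'joint_positions': [-0.17, 0.579, 1.5781, 0.0005, 0.9833, -0.5098], 'tau': [-1.8428, -48.1217, -19.2021, -0.5867, -0.1846, 0.2763]} 17.9833 0.013283025280459588
```

The torque is level at 0.28, so the clutch has slipped at least about 0.07 rad. Now I release and lift off.

{"op": "apply_moves", "data": {"commands": [[0,0,0,0,0,0,0.3],[0,0,0,0,0,0,0.6],[0,0,0,0,0,0,1],[0,0,0,0,0,0,1],[0,0,0,0,0,0,1],[0,0,-0.015,0,0,0,1],[0,0,-0.03,0,0,0,1],[0,0,-0.035,0,0,0,1]]}}

```text
time_s: 18.65
eef_pos: [0.5707, -0.0209, 0.1706]
tcp_rot: [-3.137, -0.003, 1.909]
ft_force: [0.2, 0.6, 0.2]
grip_width: 0.0852
```

{"op": "apply_moves", "data": {"commands": [[0,0,-0.035,0,0,0,1],[0,0,-0.02,0,0,0,1],[0.01,-0.03,0,0,0,0,1],[0.01,-0.03,0,0,0,0,1],[0.01,-0.03,0,0,0,0,1],[0.01,-0.03,0,0,0,0,1],[0,-0.02,0,0,0,0,1],[0,0,0,0,0,0,1]]}}

```text
time_s: 19.32
eef_pos: [0.4235, -0.0299, 0.2269]
tcp_rot: [-3.14, -0.0, 1.909]
ft_force: [0.6, -0.9, -0.4]
grip_width: 0.0855
```

```bash
python3 snap.py 9 scene top
```

```text
{'eef_pos': [0.427, -0.03, 0.2273], 'tcp_rot': [3.1403, 0.0007, 1.9086], 'ft_force': [-0.1939, -0.1979, -0.4095], 'ft_torque': [-0.0683, -0.0271, 0.0201]} 19.4167
```

View pics/top9z.png

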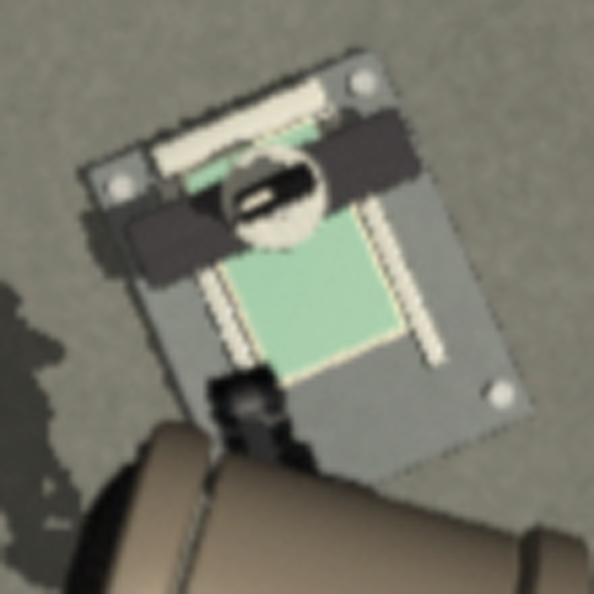

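View pics/scene9z.png

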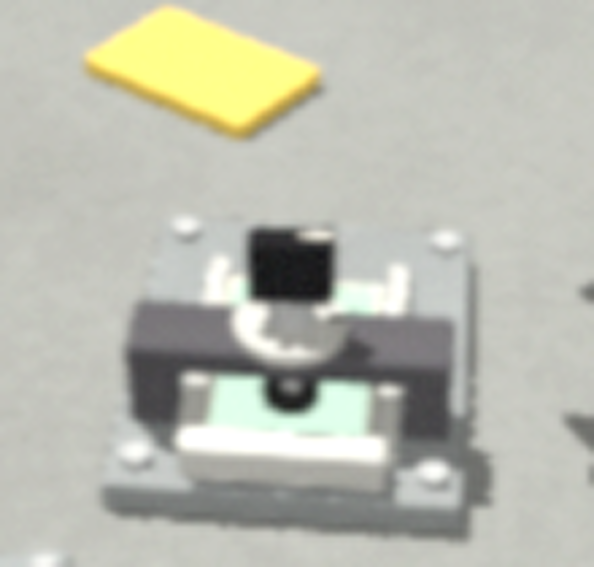

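The bar has turned, the foot is down, and the glass front edge sits against the stop. I'll enlarge the knob to measure the bar against the collar line.

```bash
python3 - <<'E'
from h import *
t=pickle.load(open("top9.pkl","rb"));s=pickle.load(open("scene9.pkl","rb"))
a=cv2.resize(cv2.convertScaleAbs(t["img"][187:215,310:340,::-1],alpha=1.7),None,fx=13,fy=13,interpolation=cv2.INTER_CUBIC)
b=cv2.resize(s["img"][186:220,308:340,::-1],None,fx=11,fy=11,interpolation=cv2.INTER_CUBIC)
b=cv2.copyMakeBorder(b,0,max(0,a.shape[0]-b.shape[0]),0,0,0);a=cv2.copyMakeBorder(a,0,b.shape[0]-a.shape[0],0,0,0)
cv2.imwrite("pics/knob9.png",cv2.hconcat([a,b]))
O=np.array([.572,-.0207]);y=.4425;e=np.array([np.cos(y),np.sin(y)]);n=np.array([-e[1],e[0]])
Zt=lambda u,v:((u+.5)/5.4-.5+275,(v+.5)/5.4-.5+165)
for q in[(286,387),(405,328)]: d=atz(t,*Zt(*q),.026)[:2]-O;print("glass near",d@e,d@n)
print(t["img"].max(2)[190:214,314:338])
E
```

```text
glass near -0.08227220114484277 0.0278762720764895
glass near -0.07958487998661057 -0.0338601217910607
[[148 149 149 148 135 130 131 128 130 126 141 143 140 138 136 134 131 120
  115 106  66  44  41  43]
 [148 147 135 126  96  79  77  89 132 139 138 138 140 137 133 122 111  80
   69  55  44  44  44  44]
 [135 125  95  82  79  82  97 115 126 130 136 141 144 141 133 111  87  57
   46  44  45  44  45  45]
 [ 96  81  80  88 103 110 125 135 126 120 122 135 141 141 142 138 122  92
   60  46  45  45  45  46]
 [ 81  97 111 109 120 125 133 123  92  79  81 111 121 125 136 126 117 108
   90  61  49  45  45  46]
 [112 126 129 112 106 116 118  92  73  70  70  74  75  75 101  76  51  53
   97  88  59  48  45  46]
 [133 133 128 105  81  77  77  73  71  69  68  61  54  38  33  23  17  22
   60 106  76  50  46  46]
 [131 119 109  86  72  70  70  69  68  61  54  37  22  15  12  15  15  16
   35  98  86  56  47  45]
 [107  78  77  74  71  69  67  61  55  37  24  15  13  15  14  15  18  19
   26  69  99  68  48  45]
 [ 45  34  61  71  70  62  55  38  27  29  35  23  17  17  17  19  19  20
   30  80 123 
[... 727 characters left out ...]
45  44  40  67 119 134 139 144 148 149 147 145 146 148 148 147 146
  143 134 135 137 137 137]
 [ 46  45  46  48  64 107 131 140 143 147 149 148 146 145 147 148 145 143
  143 138 137 137 136 137]
 [ 45  46  46  47  49  62 101 122 137 144 147 148 146 146 144 144 141 140
  139 137 137 137 137 136]
 [ 46  46  47  46  47  48  59  85 124 133 130 138 136 130 132 137 137 137
  137 137 137 137 137 137]
 [ 46  47  47  48  55  59  83  99 125 123 116 128 124 112 118 132 136 137
  137 136 137 137 137 136]
 [ 46  50  58  78  93  98 123 131 135 134 133 135 135 134 134 135 137 137
  137 137 137 137 137 136]
 [ 51  87 102 123 130 132 134 136 136 136 135 136 136 137 136 137 137 137
  137 137 137 137 137 137]]
```

View pics/knob9.png

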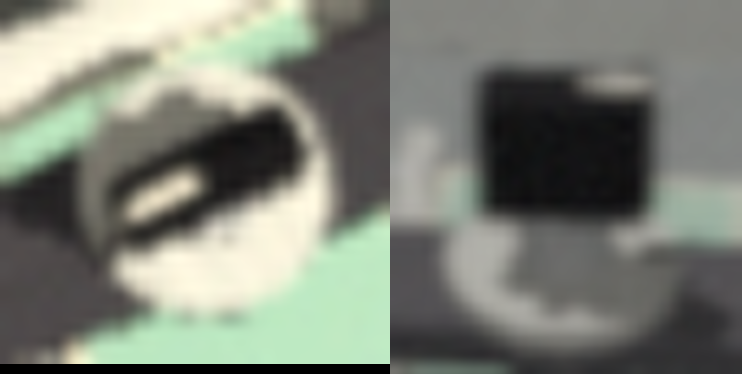

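```bash
python3 - <<'E'
from h import *
t0=pickle.load(open("top0.pkl","rb"));t9=pickle.load(open("top9.pkl","rb"))
def prof(c,ctr,rs,z,angs):
    out=[]
    for a in angs:
        q=[proj(c,[ctr[0]+r*np.cos(a),ctr[1]+r*np.sin(a),z]) for r in rs]
        m=np.array(q,np.float32).reshape(1,-1,2)
        out.append(cv2.remap(c["img"].max(2).astype(np.float32),m[...,0],m[...,1],cv2.INTER_CUBIC)[0])
    return np.array(out)
rs=[.018,.020,.022,.0235]
for c,mid in((t0,-.2375),(t9,-1.15)):
    A=mid+np.pi+np.arange(-.8,.81,.1)
    print(np.c_[A-np.pi,prof(c,(.5715,-.0218),rs,.068,A)].round(2))
ims=[]
for c in(t0,t9):
    mx=np.zeros((300,300),np.float32);my=mx.copy()
    for i in range(300):
        for j in range(300):
            x=.5715+(150-i)*.0002;y=-.0218+(150-j)*.0002
            mx[i,j],my[i,j]=proj(c,[x,y,.068])
    ims.append(cv2.convertScaleAbs(cv2.remap(c["img"][:,:,::-1],mx,my,cv2.INTER_CUBIC),alpha=1.7))
cv2.imwrite("pics/rect.png",cv2.hconcat(ims))
E
```

```text
[[-1.0400e+00  6.7520e+01  6.5800e+01  5.8930e+01  4.6830e+01]
 [-9.4000e-01  6.6710e+01  6.6160e+01  5.9260e+01  5.0240e+01]
 [-8.4000e-01  6.7500e+01  7.2150e+01  7.0090e+01  5.7440e+01]
 [-7.4000e-01  6.4480e+01  8.0430e+01  9.1630e+01  7.8000e+01]
 [-6.4000e-01  5.7810e+01  8.2170e+01  9.4560e+01  7.7710e+01]
 [-5.4000e-01  5.8380e+01  8.8470e+01  1.0230e+02  8.2520e+01]
 [-4.4000e-01  5.9360e+01  9.3090e+01  1.0417e+02  8.1260e+01]
 [-3.4000e-01  5.8920e+01  7.6060e+01  7.9640e+01  7.2260e+01]
 [-2.4000e-01  6.3390e+01  6.1690e+01  6.7990e+01  8.5380e+01]
 [-1.4000e-01  9.1320e+01  1.0372e+02  1.0105e+02  1.0783e+02]
 [-4.0000e-02  1.0182e+02  1.2743e+02  1.1906e+02  1.1400e+02]
 [ 6.0000e-02  1.0677e+02  1.3321e+02  1.2152e+02  1.1362e+02]
 [ 1.6000e-01  1.1421e+02  1.3266e+02  1.2252e+02  1.1414e+02]
 [ 2.6000e-01  1.2702e+02  1.3441e+02  1.2730e+02  1.2109e+02]
 [ 3.6000e-01  1.3692e+02  1.3635e+02  1.3165e+02  1.2856e+02]
 [ 4.6000e-01  1.4157e+02  1.3710e+02  1.3143e+02  1.2883e+02]
 [ 5.6000e-01  1.4165e+02  1.3856e+02  1.3464e+02  1.3114e+02]]
[[ -1.95  69.99  72.47  81.24  95.7 ]
 [ -1.85  70.61  72.3   71.46  73.89]
 [ -1.75  67.41  71.16  66.28  51.91]
 [ -1.65  59.79  69.53  65.58  47.31]
 [ -1.55  48.96  67.89  64.13  45.7 ]
 [ -1.45  44.54  66.76  64.23  46.84]
 [ -1.35  46.29  63.98  62.93  47.41]
 [ -1.25  52.5   61.11  58.87  45.5 ]
 [ -1.15  52.26  56.93  56.59  44.93]
 [ -1.05  43.73  45.04  50.03  43.58]
 [ -0.95  48.44  52.16  44.67  41.72]
 [ -0.85  72.7   92.6   76.68  56.51]
 [ -0.75 105.82 127.06 112.57  83.43]
 [ -0.65 129.98 140.45 119.85  87.34]
 [ -0.55 144.27 139.75 124.38  90.14]
 [ -0.45 144.74 139.73 120.26  88.31]
 [ -0.35 145.32 141.76 126.65 110.67]]
```

View pics/rect.png

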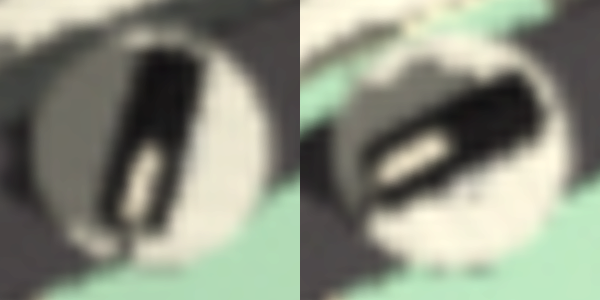

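The collar line is at about -0.98 rad. The released bar is between -1.09 (kinematics) and -1.13 (picture), so the slip is about 0.11–0.15 rad, within 0.03–0.45. The near edge of the glass is at about -0.081 against a home value of -0.080. Handing in.

```bash
python3 -c "
from workcell import manip
print(manip.read_state()['qd'].round(3)); print(manip.close_job())"
```

```text
[ 0.011  0.029 -0.036  0.003 -0.003  0.004]
the job is handed in; nothing more can be done
None
```

I pushed the glass fully home and clamped it, stopping at the clutch's first slip, then handed the job in at about 19.4 s of the 67 s. The hand-in gives no verdict.

- **Glass:** I pushed it about 24 mm with shut fingers. At the stop the fingers no longer advanced and the force rose to about 6 N; the 35 N limit was never approached in the readings between moves. In the last picture its near edge is at x = -82 to -80 mm in the fixture frame (home is -80).
- **Thumbscrew:** I turned it about 0.99 rad clockwise. Torque went from about 0.17 N m while running down to a level 0.28 N m, so I let go there and backed away.
- **Clutch slip:** The collar line in the top picture gives about 0.11 to 0.15 rad, inside the 0.03 to 0.45 allowed. The torque readings suggest 0.07 to 0.15 rad.
- **Clamping force:** I could not measure it directly. I inferred it from the climb to the clutch torque and from the foot being visibly lower.

**Limits of the checks:**
- The two cameras disagreed by about 4–5 mm on the fixture position; I used the combined fit.
- The slip angle rests on a collar line only about a pixel wide.
- I did not measure the bystanders again. The arm passed well above the table and never showed an unexpected force.

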